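Empty the cut-off machine's catch tray into the tote with the scraper

TASK

Slide the grey tote up to the machine until the wall facing the machine is beneath the open lip of the catch tray and it spans the whole mouth, and leave it standing there. Then take the flat scraper out of its slotted block and sweep all three castings along the tray, over the lip and into the tote; they are sharp-edged and must not be touched with the fingers. Finally slide the scraper blade-down back into its slot, fully home, and disturb neither the multimeter, the jar nor the screwdriver.

Things in the scene. Friction and masses are not known exactly. Their poses are not given: they have to be found in the camera images.
- machine: fixed green bench machine with a dark sheet-steel catch tray on its front. Origin on the bench straight below the middle of the tray's open lip; +y points out of the tray over the lip, x across the tray, z up. Behind the tray a sloping chute (under 175 mm high) runs from y = -250 to -370 mm; the housing, 340 mm wide and 360 mm high, stands behind that
- tray_lip (a point): middle of the open lip, on the tray floor's top, 100 mm above the bench (floor 4 mm thick). Tray: inner width 120 mm (machine x), side walls 4 mm thick, rising 22 mm above the floor; no rim at the lip. Below it is free for the tote; a bracket fills the space under the tray from 140 mm behind the lip
- tray_rear (a point): middle of the foot of the tray's rear wall, 246 mm behind the lip, 100 mm above the bench; the wall rises 20 mm
- casting1: cast aluminium bearing block (three alike) lying on the tray floor: round-ended foot 42 mm (its x) by 24 mm (its y) by 9 mm with a round boss across it, 28 mm high in all, 60 g; origin at the middle of its underside, z up
- casting2: cast aluminium bearing block (three alike) lying on the tray floor: round-ended foot 42 mm (its x) by 24 mm (its y) by 9 mm with a round boss across it, 28 mm high in all, 60 g; origin at the middle of its underside, z up
- casting3: cast aluminium bearing block (three alike) lying on the tray floor: round-ended foot 42 mm (its x) by 24 mm (its y) by 9 mm with a round boss across it, 28 mm high in all, 60 g; origin at the middle of its underside, z up
- tote: open-topped grey plastic tote, 200 mm (its x) by 170 mm (its y) by 70 mm high outside, walls and floor 4 mm thick, 350 g; origin at the middle of its underside, z up. Starts on the bench off the lip, its -y side roughly facing the machine
- scraper: flat scraper, standing blade-down in the slotted block: steel blade 104 mm wide (its x), 4 mm thick (its y), 84 mm high, and above it a dark wooden handle 80 mm wide (x), 22 mm thick (y), from 80 to 136 mm height; 220 g. Origin at the middle of the blade's lower edge, z up towards the handle
- block: fixed wooden block, 140 mm (its x) by 70 mm (its y) by 65 mm high, with one slot along its x in the middle of its top; origin at the middle of its underside
- block_hole0 (a point): middle of the slot's mouth, on the block's top, 65 mm above the bench. Slot 110 mm long (block x) by 8 mm wide (block y), 50 mm deep (its bottom 15 mm above the bench), mouth edges bevelled by 4 mm
- meter: black multimeter lying on the bench, 150 by 75 by 34 mm, origin at the middle of its underside; leave alone
- jar: glass jar, 64 mm across, 85 mm high, origin at the middle of its underside; leave alone
- driver: screwdriver lying on the bench along its x, about 200 mm long, origin near its middle on the underside; leave alone
Not all that is in view belongs to the job. There is more than one size of the scraper; the one meant has the size given above.

How it is judged (in metres and radians):
On the way, in this order (a step that is already met when the one before it is completed fails the run):
1. the tote stands on the bench with its near wall beneath the tray's lip, spanning the mouth (x of tote in the frame of machine between -0.045 and 0.045 m and y of tote in the frame of machine between -0.03 and 0.081 m and angle between tote's own z axis and vertical below 0.06 rad and height (world z) of tote below 0.008 m), for 0.2 s.
2. all three castings are in the tote (x of casting1 in the frame of tote between -0.098 and 0.098 m and y of casting1 in the frame of tote between -0.083 and 0.083 m and z of casting1 in the frame of tote between 0 and 0.066 m and x of casting2 in the frame of tote between -0.098 and 0.098 m and y of casting2 in the frame of tote between -0.083 and 0.083 m and z of casting2 in the frame of tote between 0 and 0.066 m and x of casting3 in the frame of tote between -0.098 and 0.098 m and y of casting3 in the frame of tote between -0.083 and 0.083 m and z of casting3 in the frame of tote between 0 and 0.066 m), for 0.2 s.
At the end, for the whole second after the job is handed in: Tote upright on the bench, its middle 30 mm behind to 81 mm before the lip, within 45 mm of the tray's centre line; all castings inside it below the rim; scraper blade-down in the slot, within 7 mm of its bottom, 8 mm of its middle and 0.12 rad of upright; all at rest (all of step 1 and all of step 2 and horizontal distance between scraper and block_hole0 below 0.008 m and z of scraper in the frame of block below 0.022 m and angle between scraper's own z axis and vertical below 0.12 rad and angle between the x axis of scraper and the x axis of block, either way round below 0.1 rad and linear speed of each of casting1, casting2, casting3, tote, scraper below 0.02 m/s); the robot touches nothing.
It fails at once if a casting is touched with the fingers (contact force between the fingers and casting1 above 0.5 N or contact force between the fingers and casting2 above 0.5 N or contact force between the fingers and casting3 above 0.5 N).
It fails at once if the multimeter is moved more than 30 mm (distance of meter from where it was at the start of the episode above 0.03 m).
It fails at once if the jar is moved more than 30 mm (distance of jar from where it was at the start of the episode above 0.03 m).
It fails at once if the screwdriver is moved more than 30 mm (distance of driver from where it was at the start of the episode above 0.03 m).
It also fails if it takes over 67 s, if anything falls off the work surface, if the arm or the gripper's body presses on something with over 40 N, if the wrist force passes 120 N, or if a joint passes its speed limit or range.

ROBOT

A 6-joint arm with a two-finger parallel gripper is mounted at the origin on the work surface. World frame = base frame: x ahead of the robot, y to its left, z up, the work surface at z = 0. Lengths are in m, angles in degrees, forces in N, time in s.
With the tool pointing down it reaches from about 0.25 to 0.725 m from the base axis. Payload 9.7 kg.
Tool frame: the origin (TCP) lies between the finger pads; the fingertips stand bot.tcp_to_tips ahead of it and the grasp point (between the pads) lies 2 mm behind it (bot.tcp_to_tips is the distance from the TCP to the fingertips, in m); z points along the fingers, y is the line along which they close (so a half turn about z gives the same grasp; the last joint's range is limited). The gripper opens to 85 mm and grips with 20 to 120 N. Pads are 22 mm wide; open, the fingers measure 114 mm over their backs; the gripper's body (76 mm by 85 mm) begins 54 mm behind the grasp point. The pads swing forward as they close: fully open they stand 13 mm farther back than shut.
Start: joints at [-69.328, 4.979, 10.078, 95.1, 0, 90], TCP at [0.194, -0.515, 0.248] pointing down, gripper open.
Joint ranges: [-179.16, 179.16], [-48.56, 103.87], [-65.8, 70.77], [-126.05, 130.52], [-82.76, 87.17], [-180, 180]. Speed limits (degrees/s): [127.2, 127.2, 147.25, 180, 180, 180].

INTERFACE

Orientations are given as [roll, pitch, yaw] about the fixed x, y, z axes, in that order (R = Rz(yaw) Ry(pitch) Rx(roll)).
In Python, from workcell import sensors, camera, camera_params, bot gives the robot as it stands.
- The arm moves only by the tool apply_moves, never from a script. Its argument "motion" is a list of rows, each an object with "jaw": the opening, from -1 (shut) to 1 (fully open); "xyz": the shift along the tool's x, y, z in mm, a list of three; "twist": the turn about the tool's z in rad. A call has 1 to 5 rows; each row is the pose to reach, as a shift and turn from the pose commanded when the call began, along the tool's axes at that moment; what a row does not reach only later rows make up. A row lasts 1/8 s, in which the tool goes at most 62.5 mm and 10.7 degrees, less where a joint would pass 70% of its speed; a pose out of reach is approached as far as the arm can. A call with a gripper value outside its range is refused whole. The fingers move at their own pace and stop on an object; "grip_force" is the grip in N (left out, the last holds). Time passes only in rows, so rows that repeat a pose let the fingers close. It gives the time, the measured TCP pose, the force, the opening and the grip force at its end, in the units of the state.
- sensors.get_obs(): the state, without advancing time (a new reading comes with each control period).
- camera(name): name is "side" or "top"; returns (picture, depth): 400x640x3 uint8, red, green, blue; 400x640 float32, m along the optical axis (not along the pixel's ray), 0 where there is no reading.
- camera_params(name): a dict with "mtx" (3x3 intrinsics, pixels), "rvec" (rotation vector, rad) and "tvec" (3), from world to camera coordinates, as OpenCV has them. Camera axes: x right, y down, z forward; pixel columns grow to the right and rows downward; lengths in m; the calibration is good to about 2 mm. A picture is of the moment at which its call begins. camera_params takes no time and is no camera call.
- bot.job_done(): hands the job in; it is judged then, once.
The state is a dict: "time": time; "q": joint angles; "qd": joint speeds; "joint_efforts": joint torques, N m; "ee_pos": TCP position; "tcp_rot": TCP orientation; "wrist_force": force on the tool from outside, world axes, zero at the start; "torque": the same for the moment, N m; "opening": finger opening in m; "grasp_force": force on a finger pad.
Only numpy, scipy, OpenCV 4.12 (cv2) and the standard library are available. Lean on these libraries where they do the work, as an engineer would, in place of code of your own. Each camera call takes 0.05 s, during which the arm holds its last target. There are 200 camera calls.

## Working session

There is one attempt and no reset: what is moved stays moved. The work goes in short steps, Python scripts to look and compute and a tool call to move; the robot and the scene stay as the last step left them, time stands still between calls to the robot, and variables do not carry over. Pictures are saved under pics/ and viewed, at most 10 in all, crops included, and the job is handed in when it is done.

Besides the shell and the picture viewer there is one more tool, called as name([rows], argument=value, ...), one row to a line, values as JSON. apply_moves: Moves the arm, as the interface text tells. Its arguments: {"type":"object","properties":{"motion":{"type":"array","items":{"type":"object","properties":{"jaw":{"type":"number"},"xyz":{"type":"array","items":{"type":"number"}},"twist":{"type":"number"}}}},"grip_force":{"type":"number"}},"required":["motion"]}

```bash
mkdir -p pics; ls
cat > h.py <<'E'
import numpy as np, cv2
from workcell import sensors, camera, camera_params, bot
def cloud(name):
    p,d=camera(name); c=camera_params(name)
    R=cv2.Rodrigues(np.array(c["rvec"],float))[0]; t=np.array(c["tvec"],float).ravel(); K=np.array(c["mtx"])
    v,u=np.mgrid[:d.shape[0],:d.shape[1]]
    X=np.stack([(u-K[0,2])/K[0,0]*d,(v-K[1,2])/K[1,1]*d,d],-1)
    W=(X-t)@R
    W[d==0]=np.nan
    return p,d,W
E
python3 - <<'E'
from h import *
print(sensors.get_obs(), bot.tcp_to_tips)
for n in("top","side"):
    p,d,W=cloud(n); cv2.imwrite(f"pics/{n}0.png",p[:,:,::-1]); np.savez(f"{n}0.npz",p=p,W=W)
    c=camera_params(n);R=cv2.Rodrigues(np.array(c["rvec"],float))[0];print(n,-R.T@np.array(c["tvec"]).ravel(),R.round(2).tolist(),c["mtx"])
E
```

```text
pics
{'time': 0.0, 'q': array([-6.93277212e+01,  5.01022246e+00,  1.00339862e+01,  9.50998104e+01,
        1.18599258e-03,  9.00001816e+01]), 'qd': array([ 0.05846345,  0.02984556, -0.05473286,  0.02228486, -0.01343422,
        0.00757029]), 'joint_efforts': array([-2.25265967e-04, -5.20381773e+01,  4.64811873e+01,  1.60020887e-02,
        4.16513842e-05,  3.33622729e-06]), 'ee_pos': array([ 0.19409233, -0.51438729,  0.24758729]), 'tcp_rot': array([-1.79923953e+02, -1.18575055e-03,  2.06720957e+01]), 'wrist_force': array([ 0.22876606, -0.38054412,  0.1452965 ]), 'torque': array([ 0.01248611, -0.01295472,  0.0084405 ]), 'grasp_force': 0.0, 'opening': 0.08532621745918956} 0.017
top [0.36256388 0.05136857 1.43223566] [[0.04, -1.0, 0.0], [-0.98, -0.04, -0.21], [0.21, 0.0, -0.98]] [[397.7230348    0.         324.31440705]
 [  0.         397.7230348  196.61761269]
 [  0.           0.           1.        ]]
side [ 0.09441512 -0.90671618  1.04495287] [[0.88, -0.48, -0.01], [-0.32, -0.57, -0.76], [0.36, 0.67, -0.65]] [[515.09537215   0.         326.60320251]
 [  0.         515.09537215 204.01973777]
 [  0.           0.           1.        ]]
```

View pics/top0.png

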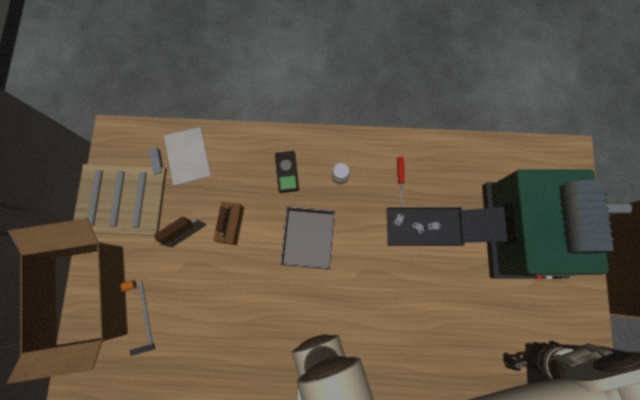

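View pics/side0.png

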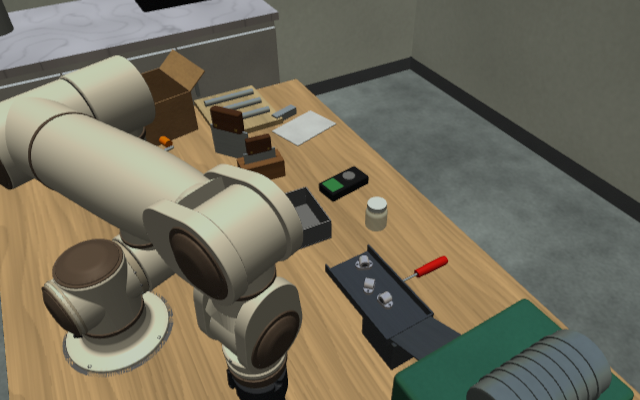

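The top view shows the machine at right with the tray mouth at column 387, rows 207–245, and castings at (399,219), (418,228) and (434,226). The tote is at (308,238), the block with a scraper at (228,223), the meter at (287,172), the jar at (341,173) and the driver at (401,180).
Scraper candidates: the one standing in the slotted block (top 228,223; side 260,150), and a larger one outside any block (top 180,232; side 227,120). By the description I choose the one in the block, and I'll check its size with a crop and depth.

```bash
cat > m.py <<'E'
from h import *
def rect(P):
    (c,s,a)=cv2.minAreaRect((P[:,:2]*1000).astype(np.float32)); return np.round(c,1),np.round(s,1),round(a,1),len(P)
def sel(W,p,box,z0,z1,f=None):
    u0,u1,v0,v1=box; w=W[v0:v1,u0:u1].reshape(-1,3); c=p[v0:v1,u0:u1].reshape(-1,3).astype(int)
    m=(w[:,2]>z0)&(w[:,2]<z1)
    if f is not None: m&=f(c)
    return w[m]
E
python3 - <<'E'
from m import *
T=np.load("top0.npz");W,p=T["W"],T["p"]
print("bench z",np.nanmedian(W[300:340,200:260,2]))
print("tote rim",rect(sel(W,p,(270,345,195,285),.055,.085)))
print("tote all",rect(sel(W,p,(270,345,195,285),.03,.085)))
P=sel(W,p,(380,470,195,260),.085,.135);print("tray",rect(P),P[:,2].min(),P[:,2].max())
P=sel(W,p,(380,470,195,260),.095,.106);print("floor",rect(P))
for b in [(210,245,200,250)]:
  for z in [(.055,.075),(.08,.17),(.115,.17),(.13,.17)]: P=sel(W,p,b,*z);print("block",z,rect(P),P.mean(0).round(4), P[:,2].max())
for z in [(.03,.3),(.1,.3)]:P=sel(W,p,(150,208,205,250),*z);print("other",z,rect(P),P[:,2].max())
S=np.load("side0.npz");W2,p2=S["W"],S["p"]
for z in [(.055,.075),(.085,.117),(.115,.17)]: P=sel(W2,p2,(235,290,130,182),*z);print("block side",z,rect(P),P[:,2].max())
P=sel(W2,p2,(205,248,100,160),.1,.3);print("other side",rect(P),P[:,2].max())
f=lambda c:c.min(1)>110
for W_,p_,b in((W,p,(385,450,205,245)),(W2,p2,(345,400,245,310))):
  u0,u1,v0,v1=b; m=((p_[v0:v1,u0:u1].min(2)>85)&(W_[v0:v1,u0:u1,2]>.1)).astype(np.uint8)
  n,l=cv2.connectedComponents(m)
  for i in range(1,n):
    P=W_[v0:v1,u0:u1][l==i]
    if len(P)>8: print("cast",rect(P),P[:,2].max())
for n,b in(("meter",(270,302,145,198)),("jar",(328,354,158,186)),("driver",(392,412,150,206))):
  P=sel(W,p,b,.012,.12);print(n,rect(P),P[:,2].max() if len(P) else 0)
a=cv2.resize(p[190:255,145:250],None,fx=5,fy=5,interpolation=3);b=cv2.resize(p2[95:185,195:295],None,fx=4,fy=4,interpolation=3)
H=max(a.shape[0],b.shape[0]);I=np.zeros((a.shape[0]+b.shape[0],525,3),np.uint8);I[:a.shape[0],:a.shape[1]]=a;I[a.shape[0]:,:b.shape[1]]=b
cv2.imwrite("pics/crop.png",cv2.resize(I,None,fx=.85,fy=.85)[:,:,::-1])
E
```

```text
bench z 0.0013381668328058369
tote rim (array([508.2, 107.9]), array([170.4, 199.8]), 87.6, 316)
tote all (array([508. , 107.8]), array([170.4, 200.1]), 87.7, 422)
tray (array([ 556.3, -293.5]), array([127.7, 273.3]), 2.4, 3179) 0.09240614738486141 0.13429907943956515
floor (array([ 558.4, -280.8]), array([116.8, 248. ]), 2.5, 2156)
block (0.055, 0.075) (array([548.1, 390.3]), array([ 71.3, 140.5]), 84.0, 560) [0.543  0.3818 0.0655] 0.07484060529611666
block (0.08, 0.17) (array([547. , 390.2]), array([ 23.8, 101.8]), 83.7, 272) [0.5449 0.3869 0.1388] 0.1577326008292504
block (0.115, 0.17) (array([547.6, 390.2]), array([23.8, 79.1]), 83.7, 229) [0.5459 0.3872 0.1457] 0.1577326008292504
block (0.13, 0.17) (array([547.6, 390.2]), array([23.8, 79. ]), 83.7, 196) [0.5465 0.3882 0.1496] 0.1577326008292504
other (0.03, 0.3) (array([495.9, 560. ]), array([ 64.9, 180.9]), 14.4, 768) 0.195603963000798
other (0.1, 0.3) (array([501.7, 536.9]), array([ 32. , 142.6]), 37.1, 584) 0.195603963000798
block side (0.055, 0.075) (array([551.2, 437.8]), array([176.6, 141.6]), 84.2, 555) 0.0749810197930553
[... 338 characters left out ...]
.2, 35.4]), 68.6, 67) 0.133054314639353
cast (array([ 558.4, -312.9]), array([20.4, 35.5]), 7.0, 63) 0.13565550091245576
cast (array([ 550.4, -260.6]), array([35.4, 21.8]), 50.3, 63) 0.1339262006009958
cast (array([ 582.8, -186.4]), array([54.5, 39.2]), 45.3, 119) 0.13139444851936855
cast (array([ 552.6, -255.6]), array([53.7, 22.4]), 43.2, 124) 0.13160718693352888
cast (array([ 561.2, -309. ]), array([48.9, 35.4]), 82.3, 136) 0.13074757065571033
meter (array([751.2, 188.8]), array([150.9,  97.8]), 8.9, 838) 0.04764989623128726
jar (array([740.6,   3.2]), array([57.7, 59.7]), 39.1, 304) 0.09576529102390002
driver (array([ 733.2, -220.7]), array([180. ,  25.7]), 2.0, 217) 0.034764224581638616
```

View pics/crop.png

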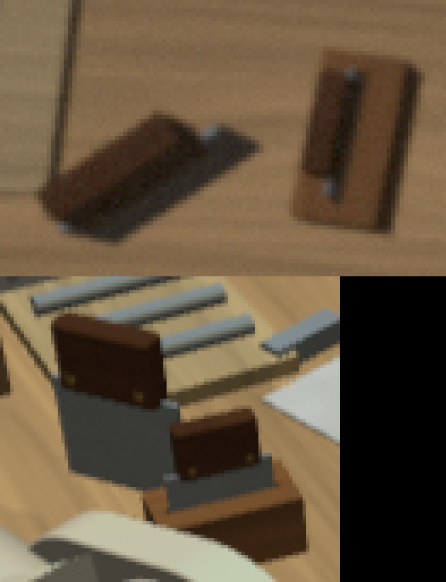

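The crop confirms the choice. The scraper in the block has a 79×24 mm handle and a ~102 mm blade, while the loose one at (180,232) is clearly larger. Now the tote: I'll take hold of its far (+y) wall and drag it.

apply_moves([
  {"jaw": 1, "xyz": [546, -548, 0], "twist": 0.403},
  {"jaw": 1, "xyz": [546, -548, 0], "twist": 0.403},
  {"jaw": 1, "xyz": [546, -548, 0], "twist": 0.403},
  {"jaw": 1, "xyz": [546, -548, 0], "twist": 0.403},
  {"jaw": 1, "xyz": [546, -548, 0], "twist": 0.403},
])

```text
time: 0.72
ee_pos: [0.3215, -0.2306, 0.2481]
tcp_rot: [-180.0, -0.0, -2.5]
wrist_force: [-0.1, -0.2, 0.5]
opening: 0.0852
grasp_force: 0.0
```

```bash
cat > to.py <<'E'
import sys
from h import *
from scipy.spatial.transform import Rotation as Ro
# usage: to.py x y z yaw  (mm, deg) -> shift in tool axes, twist
o=sensors.get_obs(); R=Ro.from_euler("xyz",o["tcp_rot"],degrees=True).as_matrix()
x,y,z,w=map(float,sys.argv[1:5])
d=R.T@(np.array([x,y,z])-1000*o["ee_pos"])
print(d.round(1),round(np.radians((o["tcp_rot"][2]-w+180)%360-180),4),o["time"],o["ee_pos"].round(4),o["tcp_rot"].round(2),o["wrist_force"].round(1))
E
python3 to.py 511.5 191 248 -2.4
```

```text
[ 1.718e+02 -4.294e+02  2.000e-01] -0.001 0.725 [ 0.3215 -0.2306  0.2481] [-1.80e+02 -1.00e-02 -2.46e+00] [-0.1 -0.2  0.5]
```

apply_moves([
  {"jaw": 1, "xyz": [172, -429, 0], "twist": 0},
  {"jaw": 1, "xyz": [172, -429, 0], "twist": 0},
  {"jaw": 1, "xyz": [172, -429, 0], "twist": 0},
  {"jaw": 1, "xyz": [172, -429, 0], "twist": 0},
  {"jaw": 1, "xyz": [172, -429, 0], "twist": 0},
])

```text
time: 1.35
ee_pos: [0.4491, 0.011, 0.2482]
tcp_rot: [-178.4, 0.0, 0.6]
wrist_force: [-0.5, -0.8, 0.0]
opening: 0.0855
grasp_force: 0.0
```

```bash
python3 to.py 511.5 191 130 -2.4
```

```text
[  64.3 -176.   123.1] 0.0519 1.35 [0.4491 0.011  0.2482] [-1.7841e+02  4.0000e-02  5.7000e-01] [-0.5 -0.8  0. ]
```

apply_moves([
  {"jaw": 1, "xyz": [55, -182, 118], "twist": 0},
  {"jaw": 1, "xyz": [55, -182, 118], "twist": 0},
  {"jaw": 1, "xyz": [55, -182, 118], "twist": 0},
  {"jaw": 1, "xyz": [55, -182, 118], "twist": 0},
  {"jaw": 1, "xyz": [55, -182, 118], "twist": 0},
])

```text
time: 1.98
ee_pos: [0.5073, 0.0622, 0.1448]
tcp_rot: [-176.0, 0.2, 4.9]
wrist_force: [0.2, -0.1, -0.4]
opening: 0.0857
grasp_force: 0.0
```

```bash
python3 to.py 511.5 191 57 -2.4
```

```text
[  15.6 -121.5   96.5] 0.1281 1.975 [0.5073 0.0622 0.1448] [-175.98    0.18    4.94] [ 0.2 -0.1 -0.4]
```

```bash
python3 -c "
from h import *
o=sensors.get_obs();[print(k,np.round(o[k],2)) for k in('q','qd','joint_efforts')]"
```

```text
q [  4.88  -1.02  -7.61  83.6    4.02 179.94]
qd [ 2.22  6.32 -0.11 -7.3   1.09 -0.09]
joint_efforts [ -0.11 -45.91  46.42   0.16   0.22  -0.  ]
```

apply_moves([
  {"jaw": 1, "xyz": [0, 0, 0], "twist": 0},
])

```text
time: 2.1
ee_pos: [0.5071, 0.0621, 0.1452]
tcp_rot: [-176.0, 0.2, 4.9]
wrist_force: [0.2, 0.0, 0.2]
opening: 0.0855
grasp_force: 0.0
```

```bash
python3 to.py 511.5 191 57 -2.4;python3 -c "
from h import *
o=sensors.get_obs();[print(k,np.round(o[k],2)) for k in('q','qd','joint_efforts')]"
```

```text
[  15.8 -121.6   96.9] 0.1279 2.1 [0.5071 0.0621 0.1452] [-175.98    0.18    4.93] [0.2 0.  0.2]
q [  4.87  -1.06  -7.59  83.65   4.02 179.94]
qd [-0.24 -1.08  0.61  0.72 -0.11 -0.07]
joint_efforts [  0.27 -44.58  46.42  -0.35   0.27  -0.  ]
```

Joint 6 hit its range, since q6 = q1 + 180 − yaw. I'll use the half-turned grasp (yaw ≈ 178), which keeps q6 near q1.

apply_moves([
  {"jaw": 1, "xyz": [0, 0, -10], "twist": -0.18},
  {"jaw": 1, "xyz": [0, 0, -20], "twist": -0.36},
  {"jaw": 1, "xyz": [0, 0, -30], "twist": -0.54},
  {"jaw": 1, "xyz": [0, 0, -30], "twist": -0.72},
  {"jaw": 1, "xyz": [0, 0, -30], "twist": -0.9},
])

```text
time: 2.72
ee_pos: [0.5075, 0.0597, 0.1768]
tcp_rot: [-177.5, -3.1, 56.7]
wrist_force: [-0.5, -0.5, -0.2]
opening: 0.0855
grasp_force: 0.0
```

```bash
python3 to.py 511.5 191 130 177.6;python3 -c "
from h import *
o=sensors.get_obs();[print(k,np.round(o[k],2)) for k in('q','qd')]"
```

```text
[109.3 -66.3  55.8] -2.1095 2.725 [0.5075 0.0597 0.1768] [-177.5    -3.14   56.73] [-0.5 -0.5 -0.2]
q [  4.6   -1.22  -4.28  87.     4.01 127.8 ]
qd [-1.000e-02 -6.000e-02 -1.400e-01  1.000e-02 -5.000e-02 -8.193e+01]
```

The wrist limit left a 4° tilt (q5 = 4), and the moves can't command tilt directly. I'll undo it by mirroring the effect at the opposite limit of joint 6.

apply_moves([
  {"jaw": 1, "xyz": [0, 0, 0], "twist": -0.186},
  {"jaw": 1, "xyz": [0, 0, 0], "twist": -0.372},
  {"jaw": 1, "xyz": [0, 0, 0], "twist": -0.558},
  {"jaw": 1, "xyz": [0, 0, 0], "twist": -0.744},
  {"jaw": 1, "xyz": [0, 0, 0], "twist": -0.93},
])

```text
time: 3.35
ee_pos: [0.5074, 0.0597, 0.1766]
tcp_rot: [179.0, -3.9, 110.1]
wrist_force: [0.5, 0.8, -0.2]
opening: 0.0854
grasp_force: 0.0
```

apply_moves([
  {"jaw": 1, "xyz": [0, 0, 0], "twist": -0.186},
  {"jaw": 1, "xyz": [0, 0, 0], "twist": -0.372},
  {"jaw": 1, "xyz": [0, 0, 0], "twist": -0.558},
  {"jaw": 1, "xyz": [0, 0, 0], "twist": -0.744},
  {"jaw": 1, "xyz": [0, 0, 0], "twist": -0.93},
])

```text
time: 3.98
ee_pos: [0.5074, 0.0597, 0.1767]
tcp_rot: [176.3, -1.5, 163.4]
wrist_force: [-0.6, -1.0, 0.4]
opening: 0.0854
grasp_force: 0.0
```

apply_moves([
  {"jaw": 1, "xyz": [0, 0, 0], "twist": -0.186},
  {"jaw": 1, "xyz": [0, 0, 0], "twist": -0.372},
  {"jaw": 1, "xyz": [0, 0, 0], "twist": -0.558},
  {"jaw": 1, "xyz": [0, 0, 0], "twist": -0.744},
  {"jaw": 1, "xyz": [0, 0, 0], "twist": -0.93},
])

```text
time: 4.6
ee_pos: [0.5074, 0.0597, 0.1766]
tcp_rot: [176.6, 2.1, -143.4]
wrist_force: [0.1, 0.2, 0.6]
opening: 0.0851
grasp_force: 0.0
```

apply_moves([
  {"jaw": 1, "xyz": [0, 0, 0], "twist": -0.186},
  {"jaw": 1, "xyz": [0, 0, 0], "twist": -0.372},
  {"jaw": 1, "xyz": [0, 0, 0], "twist": -0.558},
  {"jaw": 1, "xyz": [0, 0, 0], "twist": -0.744},
  {"jaw": 1, "xyz": [0, 0, 0], "twist": -0.93},
])

```text
time: 5.22
ee_pos: [0.5074, 0.0597, 0.1766]
tcp_rot: [179.6, 4.0, -90.1]
wrist_force: [-0.4, 0.0, 0.6]
opening: 0.0855
grasp_force: 0.0
```

apply_moves([
  {"jaw": 1, "xyz": [0, 0, 0], "twist": -0.186},
  {"jaw": 1, "xyz": [0, 0, 0], "twist": -0.372},
  {"jaw": 1, "xyz": [0, 0, 0], "twist": -0.558},
  {"jaw": 1, "xyz": [0, 0, 0], "twist": -0.744},
  {"jaw": 1, "xyz": [0, 0, 0], "twist": -0.93},
])

```text
time: 5.85
ee_pos: [0.5074, 0.0597, 0.1766]
tcp_rot: [-177.0, 2.7, -36.7]
wrist_force: [-0.0, 0.2, -0.1]
opening: 0.0856
grasp_force: 0.0
```

```bash
echo 'print(o["q"].round(2),o["qd"].round(1))' >> to.py; python3 to.py 507 -60 177 0
```

```text
[71.1 95.9 -8.7] -0.6404 5.85 [0.5074 0.0597 0.1766] [-177.03    2.7   -36.69] [-0.   0.2 -0.1]
[   4.61   -1.22   -4.29   87.      4.01 -138.64] [  0.1   0.   -0.1   0.   -0.  -84.7]
```

apply_moves([
  {"jaw": 1, "xyz": [0, 0, 0], "twist": -0.186},
  {"jaw": 1, "xyz": [0, 0, 0], "twist": -0.372},
  {"jaw": 1, "xyz": [0, 0, 0], "twist": -0.558},
  {"jaw": 1, "xyz": [0, 0, 0], "twist": -0.62},
  {"jaw": 1, "xyz": [0, 0, 0], "twist": -0.62},
])

```text
time: 6.48
ee_pos: [0.5074, 0.0597, 0.1765]
tcp_rot: [-176.0, 0.5, -1.6]
wrist_force: [0.6, -0.2, -0.1]
opening: 0.0853
grasp_force: 0.0
```

```bash
python3 to.py 507 -60 177 0
```

```text
[  2.9 119.4  -8.9] -0.0279 6.475 [0.5074 0.0597 0.1765] [-176.02    0.51   -1.6 ] [ 0.6 -0.2 -0.1]
[   4.61   -1.21   -4.3    86.98    4.01 -173.77] [ 0.1  0.1 -0.1 -0.2  0.   2. ]
```

apply_moves([
  {"jaw": 1, "xyz": [3, 60, -9], "twist": 0},
  {"jaw": 1, "xyz": [3, 120, -9], "twist": 0},
  {"jaw": 1, "xyz": [3, 170, -9], "twist": 0},
  {"jaw": 1, "xyz": [3, 170, -9], "twist": 0},
  {"jaw": 1, "xyz": [3, 170, -9], "twist": 0},
])

```text
time: 7.1
ee_pos: [0.5125, -0.0502, 0.1726]
tcp_rot: [-178.6, 0.7, -6.4]
wrist_force: [-0.0, -0.6, 0.1]
opening: 0.0854
grasp_force: 0.0
```

```bash
python3 to.py 507 -60 177 0
```

```text
[-4.4 10.2 -4.6] -0.112 7.1 [ 0.5125 -0.0502  0.1726] [-178.58    0.7    -6.42] [-0.  -0.6  0.1]
[-6.3400e+00 -2.0000e-02 -3.4800e+00  8.7230e+01  1.4300e+00 -1.7992e+02] [-2.   0.5  0.5  0.  -1.2 -0.1]
```

apply_moves([
  {"jaw": 1, "xyz": [-5, 25, 0], "twist": 0},
  {"jaw": 1, "xyz": [-5, 62, 0], "twist": 0},
  {"jaw": 1, "xyz": [-5, 62, 0], "twist": 0},
  {"jaw": 1, "xyz": [-5, 62, 0], "twist": 0},
])

```text
time: 7.6
ee_pos: [0.5055, -0.08, 0.1711]
tcp_rot: [-180.0, 0.7, -9.1]
wrist_force: [0.5, -0.0, -0.9]
opening: 0.086
grasp_force: 0.0
```

```bash
python3 to.py 507 -60 177 0
```

```text
[ -1.8 -20.   -5.9] -0.1583 7.6 [ 0.5055 -0.08    0.1711] [-179.96    0.72   -9.07] [ 0.5 -0.  -0.9]
[-9.0100e+00 -4.1000e-01 -4.0300e+00  8.7100e+01  4.0000e-02 -1.7994e+02] [ 0.5  0.1  0.  -0.  -0.   0.1]
```

Tilt removed (q5 ≈ 0). Now turn back to the usable half-turn.

apply_moves([
  {"jaw": 1, "xyz": [0, -30, 0], "twist": 0.186},
  {"jaw": 1, "xyz": [0, -80, 0], "twist": 0.372},
  {"jaw": 1, "xyz": [0, -130, 0], "twist": 0.558},
  {"jaw": 1, "xyz": [0, -180, 0], "twist": 0.744},
  {"jaw": 1, "xyz": [0, -220, 0], "twist": 0.93},
])

```text
time: 8.22
ee_pos: [0.5401, 0.1396, 0.1712]
tcp_rot: [179.4, 0.5, -62.1]
wrist_force: [0.8, 0.1, -1.0]
opening: 0.0852
grasp_force: 0.0
```

apply_moves([
  {"jaw": 1, "xyz": [0, 0, 0], "twist": 0.186},
  {"jaw": 1, "xyz": [0, 0, 0], "twist": 0.372},
  {"jaw": 1, "xyz": [0, 0, 0], "twist": 0.558},
  {"jaw": 1, "xyz": [0, 0, 0], "twist": 0.744},
  {"jaw": 1, "xyz": [0, 0, 0], "twist": 0.93},
])

```text
time: 8.85
ee_pos: [0.5401, 0.1377, 0.1711]
tcp_rot: [179.3, -0.2, -115.5]
wrist_force: [0.1, 0.5, 0.4]
opening: 0.0849
grasp_force: 0.0
```

apply_moves([
  {"jaw": 1, "xyz": [0, 0, 0], "twist": 0.186},
  {"jaw": 1, "xyz": [0, 0, 0], "twist": 0.372},
  {"jaw": 1, "xyz": [0, 0, 0], "twist": 0.558},
  {"jaw": 1, "xyz": [0, 0, 0], "twist": 0.744},
  {"jaw": 1, "xyz": [0, 0, 0], "twist": 0.93},
])

```text
time: 9.48
ee_pos: [0.5401, 0.1377, 0.1711]
tcp_rot: [179.7, -0.7, -168.8]
wrist_force: [-0.0, -0.4, 0.0]
opening: 0.0854
grasp_force: 0.0
```

apply_moves([
  {"jaw": 1, "xyz": [0, 0, 0], "twist": 0.12},
  {"jaw": 1, "xyz": [0, 0, 0], "twist": 0.235},
  {"jaw": 1, "xyz": [0, 0, 0], "twist": 0.235},
])

```text
time: 9.85
ee_pos: [0.5401, 0.1376, 0.1712]
tcp_rot: [179.9, -0.7, 178.2]
wrist_force: [-0.5, -0.2, 0.5]
opening: 0.0856
grasp_force: 0.0
```

```bash
python3 to.py 511.5 191 57 177.6
```

```text
[ 28.8  52.2 114.7] 0.01 9.85 [0.5401 0.1376 0.1712] [179.88  -0.72 178.17] [-0.5 -0.2  0.5]
[14.15  5.74  2.36 87.28  0.31 15.97] [-0.1  0.1  0.1  0.  -0.  -3.6]
```

apply_moves([
  {"jaw": 1, "xyz": [29, 52, 20], "twist": 0.01},
  {"jaw": 1, "xyz": [29, 52, 65], "twist": 0.01},
  {"jaw": 1, "xyz": [29, 52, 100], "twist": 0.01},
  {"jaw": 1, "xyz": [29, 52, 113], "twist": 0.01},
  {"jaw": 1, "xyz": [29, 52, 113], "twist": 0.01},
])

```text
time: 10.48
ee_pos: [0.5113, 0.1905, 0.0586]
tcp_rot: [179.9, -0.8, 177.6]
wrist_force: [0.0, 0.3, 0.9]
opening: 0.0853
grasp_force: 0.0
```

apply_moves([
  {"jaw": -1, "xyz": [0, 0, 0], "twist": 0},
  {"jaw": -1, "xyz": [0, 0, 0], "twist": 0},
  {"jaw": -1, "xyz": [0, 0, 0], "twist": 0},
  {"jaw": -1, "xyz": [0, 0, 0], "twist": 0},
  {"jaw": -1, "xyz": [0, 0, 0], "twist": 0},
], grip_force=40)

```text
time: 11.1
ee_pos: [0.5116, 0.1906, 0.0589]
tcp_rot: [179.9, -0.7, 177.5]
wrist_force: [-0.3, -0.6, 2.1]
opening: 0.0031
grasp_force: 40.3
```

```bash
python3 - <<'E'
from m import *
p,d,W=cloud("top"); cv2.imwrite("pics/top1.png",p[:,:,::-1])
print("tote rim",rect(sel(W,p,(270,345,195,285),.055,.085)))
E
python3 to.py 550 -34 57 177.6
```

```text
tote rim (array([508.1,  95.3]), array([146.7, 200.6]), 87.5, 176)
[ -48.1 -222.7    0.9] -0.0013 11.15 [0.5116 0.1906 0.0589] [179.88  -0.69 177.53] [-0.8  0.5  2.3]
[ 20.25   5.64 -10.2   74.76   0.38  22.72] [ 0.1  0.1 -0.1 -0.   0.  -0.1]
```

apply_moves([
  {"jaw": -1, "xyz": [-4, -15, 0], "twist": 0},
  {"jaw": -1, "xyz": [-10, -45, 0], "twist": -0.01},
  {"jaw": -1, "xyz": [-18, -80, 0], "twist": -0.03},
  {"jaw": -1, "xyz": [-26, -115, 0], "twist": -0.05},
  {"jaw": -1, "xyz": [-32, -145, 0], "twist": -0.07},
])

```text
time: 11.78
ee_pos: [0.5377, 0.0437, 0.059]
tcp_rot: [179.7, -0.6, -178.4]
wrist_force: [-0.9, 7.4, 7.2]
opening: 0.0033
grasp_force: 41.1
```

```bash
python3 to.py 546 -34 58.5 182.4
```

```text
[ -6.1 -77.9   0. ] -0.0141 11.775 [0.5377 0.0437 0.059 ] [ 179.73   -0.62 -178.41] [-0.9  7.4  7.2]
[  4.5    4.78 -11.12  74.71   0.3    2.91] [-25.6   1.6   1.7   0.1  -0.2 -34.6]
```

apply_moves([
  {"jaw": -1, "xyz": [-3, -25, 0], "twist": -0.01},
  {"jaw": -1, "xyz": [-5, -50, 0], "twist": -0.014},
  {"jaw": -1, "xyz": [-6, -70, 0], "twist": -0.014},
  {"jaw": -1, "xyz": [-6, -76, 0], "twist": -0.014},
  {"jaw": -1, "xyz": [-6, -76, 0], "twist": -0.014},
])

```text
time: 12.4
ee_pos: [0.546, -0.0323, 0.0589]
tcp_rot: [179.9, -0.6, -177.7]
wrist_force: [-0.4, -1.2, 8.4]
opening: 0.0033
grasp_force: 41.2
```

```bash
python3 - <<'E'
from m import *
p,d,W=cloud("top"); cv2.imwrite("pics/top2.png",p[:,:,::-1])
print("tote rim",rect(sel(W,p,(340,420,180,285),.055,.082)))
P=sel(W,p,(370,470,195,260),.112,.128);print(rect(P))
P=sel(W,p,(370,470,195,260),.096,.106);print(rect(P))
E
python3 to.py 546 -34 58.5 182.4
```

```text
tote rim (array([ 605.3, -137.4]), array([327.5, 143.6]), 29.0, 81)
(array([ 556.4, -293.8]), array([127.4, 274.1]), 2.4, 676)
(array([ 558.4, -281. ]), array([116.6, 248.2]), 2.6, 2143)
[ 0.  -1.7  0.5] -0.0016 12.45 [ 0.5459 -0.0323  0.059 ] [ 179.88   -0.58 -177.69] [ 1.2 -1.   7.7]
[-3.420e+00  5.760e+00 -1.007e+01  7.476e+01  7.000e-02 -5.730e+00] [ 0.2 -0.1 -0.1 -0.  -0.3 -0. ]
```

View pics/top2.png

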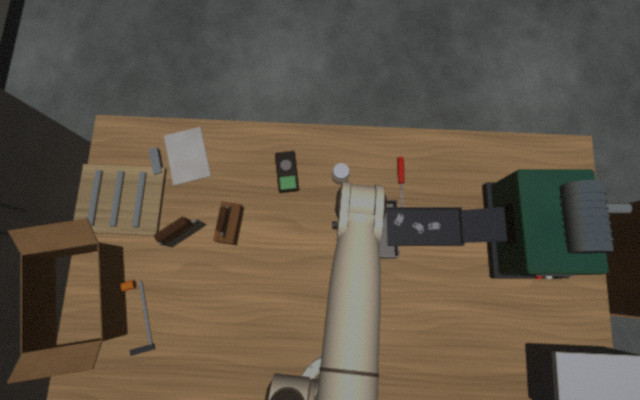

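The tote now stands under the lip (its grey rim shows at about (390,230), spanning the mouth). Release, lift, and go to the scraper.

apply_moves([
  {"jaw": 1, "xyz": [0, 0, 0], "twist": 0},
  {"jaw": 1, "xyz": [0, 0, 0], "twist": 0},
  {"jaw": 1, "xyz": [0, 0, -40], "twist": 0},
  {"jaw": 1, "xyz": [0, 0, -100], "twist": 0},
  {"jaw": 1, "xyz": [0, 40, -160], "twist": 0.05},
])

```text
time: 13.08
ee_pos: [0.5456, 0.0018, 0.2114]
tcp_rot: [179.9, -0.7, 179.3]
wrist_force: [2.2, -0.2, 0.6]
opening: 0.0855
grasp_force: 0.0
```

apply_moves([
  {"jaw": 1, "xyz": [0, 60, 0], "twist": 0.1},
  {"jaw": 1, "xyz": [0, 120, 0], "twist": 0.1},
  {"jaw": 1, "xyz": [0, 180, 0], "twist": 0.1},
  {"jaw": 1, "xyz": [0, 240, 0], "twist": 0.1},
  {"jaw": 1, "xyz": [0, 300, 0], "twist": 0.1},
])

```text
time: 13.7
ee_pos: [0.5481, 0.3046, 0.2102]
tcp_rot: [180.0, -0.7, 173.8]
wrist_force: [1.5, -0.2, 0.3]
opening: 0.0857
grasp_force: 0.0
```

```bash
python3 - <<'E'
from m import *
p,d,W=cloud("top")
P=sel(W,p,(340,420,190,285),.058,.080);print("tote rim",rect(P))
E
python3 to.py 547.4 390.2 218 173.8
```

```text
tote rim (array([ 550.8, -117. ]), array([201.1, 170.5]), 1.9, 239)
[ 8.3 79.  -8.7] 0.003 13.75 [0.5473 0.3108 0.2089] [179.84  -0.8  173.97] [-4.5  1.6 -2.3]
[29.34 16.1  18.48 92.94  0.6  35.36] [-3.8 -1.9 -3.4 -1.  -0.4 -7.2]
```

Tote centre (551,−117), as intended. Now above the scraper, then down on the handle.

apply_moves([
  {"jaw": 1, "xyz": [8, 40, -9], "twist": 0.003},
  {"jaw": 1, "xyz": [8, 79, -9], "twist": 0.003},
  {"jaw": 1, "xyz": [8, 79, -9], "twist": 0.003},
  {"jaw": 1, "xyz": [8, 79, -9], "twist": 0.003},
])

```text
time: 14.25
ee_pos: [0.5491, 0.3818, 0.2191]
tcp_rot: [180.0, -0.8, 173.6]
wrist_force: [-0.0, 0.1, 0.5]
opening: 0.0856
grasp_force: 0.0
```

```bash
python3 to.py 547.4 390.2 123 173.8
```

```text
[ 1.3  8.2 96.1] -0.0037 14.25 [0.5491 0.3818 0.2191] [180.    -0.76 173.59] [-0.   0.1  0.5]
[34.61 22.31 27.48 95.74  0.5  41.02] [-0.9 -1.  -0.5  0.   0.1  0. ]
```

apply_moves([
  {"jaw": 1, "xyz": [1, 8, 10], "twist": -0.004},
  {"jaw": 1, "xyz": [1, 8, 45], "twist": -0.004},
  {"jaw": 1, "xyz": [1, 8, 80], "twist": -0.004},
  {"jaw": 1, "xyz": [1, 8, 96], "twist": -0.004},
  {"jaw": 1, "xyz": [1, 8, 96], "twist": -0.004},
])

```text
time: 14.88
ee_pos: [0.5475, 0.3898, 0.1228]
tcp_rot: [-180.0, -0.8, 173.8]
wrist_force: [0.1, 0.2, -0.7]
opening: 0.0857
grasp_force: 0.0
```

apply_moves([
  {"jaw": -1, "xyz": [0, 0, 0], "twist": 0},
  {"jaw": -1, "xyz": [0, 0, 0], "twist": 0},
  {"jaw": -1, "xyz": [0, 0, 0], "twist": 0},
  {"jaw": -1, "xyz": [0, 0, 0], "twist": 0},
  {"jaw": -1, "xyz": [0, 0, 0], "twist": 0},
], grip_force=60)

```text
time: 15.5
ee_pos: [0.5482, 0.3907, 0.1244]
tcp_rot: [179.9, -0.7, 173.8]
wrist_force: [0.3, 1.6, 5.0]
opening: 0.0214
grasp_force: 59.3
```

```bash
python3 to.py 547.4 390.2 123 173.8
python3 - <<'E'
from h import *
p,d=camera("side"); cv2.imwrite("pics/s1.png",cv2.resize(p[90:210,180:340],None,fx=4,fy=4)[:,:,::-1])
E
```

```text
[ 0.7 -0.6  1.4] 0.0002 15.5 [0.5482 0.3907 0.1244] [179.88  -0.67 173.81] [0.3 1.6 5. ]
[35.27 21.85 16.41 84.99  0.53 41.45] [ 0.   0.   0.1 -0.1 -0.  -0. ]
```

View pics/s1.png

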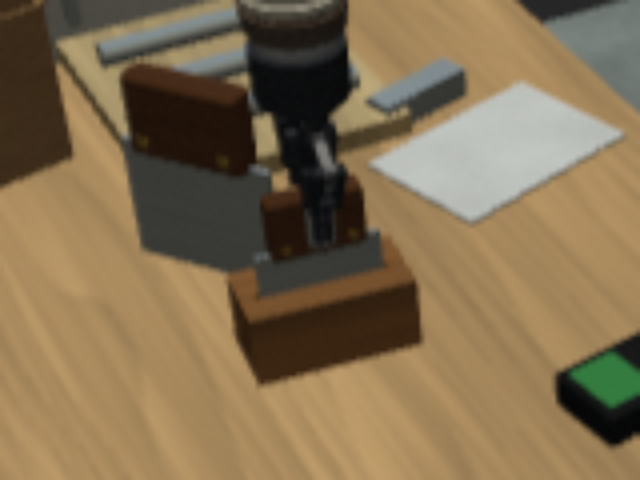

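Gripped (opening 21 mm). The side view shows the handle at (315,215) between the fingers and the blade still in the block. Lift straight up, then travel.

apply_moves([
  {"jaw": -1, "xyz": [0, 0, -15], "twist": 0},
  {"jaw": -1, "xyz": [0, 0, -40], "twist": 0},
  {"jaw": -1, "xyz": [0, 0, -70], "twist": 0},
  {"jaw": -1, "xyz": [0, 0, -110], "twist": 0},
  {"jaw": -1, "xyz": [0, 0, -140], "twist": 0},
])

```text
time: 16.18
ee_pos: [0.5495, 0.3898, 0.2658]
tcp_rot: [179.9, -0.7, 173.8]
wrist_force: [0.4, -0.1, -2.6]
opening: 0.0216
grasp_force: 58.9
```

```bash
python3 to.py 560.2 -361.5 262 182.4
python3 - <<'E'
from m import *
p,d,W=cloud("side")
P=sel(W,p,(225,300,100,200),.10,.24); 
g=sel(W,p,(180,340,80,200),.15,.22); print(rect(g)); cv2.imwrite("pics/s2.png",p[:,:,::-1])
E
```

```text
[ -91.8 -745.8    1.8] -0.1501 16.175 [0.5495 0.3898 0.2658] [179.93  -0.69 173.8 ] [ 0.4 -0.1 -2.6]
[ 35.15  24.66  35.87 101.69   0.51  41.35] [-0.2 10.1 39.5 30.  -0.  -0.2]
(array([483.9, 608.9]), array([100.7, 507.6]), 16.0, 1198)
```

apply_moves([
  {"jaw": -1, "xyz": [-4, -30, 0], "twist": -0.02},
  {"jaw": -1, "xyz": [-10, -80, 0], "twist": -0.05},
  {"jaw": -1, "xyz": [-17, -135, 0], "twist": -0.1},
  {"jaw": -1, "xyz": [-24, -190, 0], "twist": -0.15},
  {"jaw": -1, "xyz": [-31, -245, 0], "twist": -0.15},
])

```text
time: 16.85
ee_pos: [0.5535, 0.1413, 0.2627]
tcp_rot: [179.9, -0.7, -177.5]
wrist_force: [1.5, 0.9, -2.1]
opening: 0.0215
grasp_force: 59.2
```

apply_moves([
  {"jaw": -1, "xyz": [1, -55, 0], "twist": 0},
  {"jaw": -1, "xyz": [2, -110, 0], "twist": 0},
  {"jaw": -1, "xyz": [3, -165, 0], "twist": 0},
  {"jaw": -1, "xyz": [4, -220, 0], "twist": 0},
  {"jaw": -1, "xyz": [5, -275, 0], "twist": 0},
])

```text
time: 17.48
ee_pos: [0.56, -0.1336, 0.262]
tcp_rot: [179.8, -0.7, -177.6]
wrist_force: [0.4, 0.7, -3.0]
opening: 0.0214
grasp_force: 59.2
```

```bash
python3 to.py 560.2 -361.5 262 182.4
```

```text
[   9.4 -227.7   -0.5] -0.0 17.475 [ 0.56   -0.1336  0.262 ] [ 179.83   -0.74 -177.6 ] [ 0.4  0.7 -3. ]
[-1.340e+01  9.710e+00  1.684e+01  9.789e+01 -4.000e-02 -1.579e+01] [-42.9  13.5  14.8   1.3  -0.5 -42.7]
```

apply_moves([
  {"jaw": -1, "xyz": [2, -55, 0], "twist": 0},
  {"jaw": -1, "xyz": [5, -110, 0], "twist": 0},
  {"jaw": -1, "xyz": [7, -165, 0], "twist": 0},
  {"jaw": -1, "xyz": [9, -210, 0], "twist": 0},
  {"jaw": -1, "xyz": [9, -225, 0], "twist": 0},
])

```text
time: 18.1
ee_pos: [0.5601, -0.3594, 0.2605]
tcp_rot: [179.8, -0.8, -177.8]
wrist_force: [0.5, 1.3, -3.4]
opening: 0.0216
grasp_force: 59.4
```

apply_moves([
  {"jaw": -1, "xyz": [0, 0, 0], "twist": 0},
])

```text
time: 18.23
ee_pos: [0.5607, -0.3574, 0.261]
tcp_rot: [179.8, -0.8, -177.7]
wrist_force: [-0.0, 0.4, -1.8]
opening: 0.0214
grasp_force: 59.4
```

```bash
python3 to.py 560.2 -361.5 211 182.4
python3 - <<'E'
from m import *
p,d,W=cloud("side"); cv2.imwrite("pics/s3.png",cv2.resize(p[190:400,290:490],None,fx=3,fy=2.8)[:,:,::-1])
p,d,W=cloud("top");P=sel(W,p,(380,470,195,260),.112,.128);print(rect(P))
E
```

```text
[ 0.  -4.3 50. ] -0.0012 18.225 [ 0.5607 -0.3574  0.261 ] [ 179.78   -0.77 -177.67] [-0.   0.4 -1.8]
[-32.41  23.3   33.5  100.95  -0.26 -34.73] [ 2.  -1.6 -1.1  0.1  0.4  0.5]
(array([ 556.2, -283.2]), array([128.4, 252.5]), 2.4, 376)
```

View pics/s3.png

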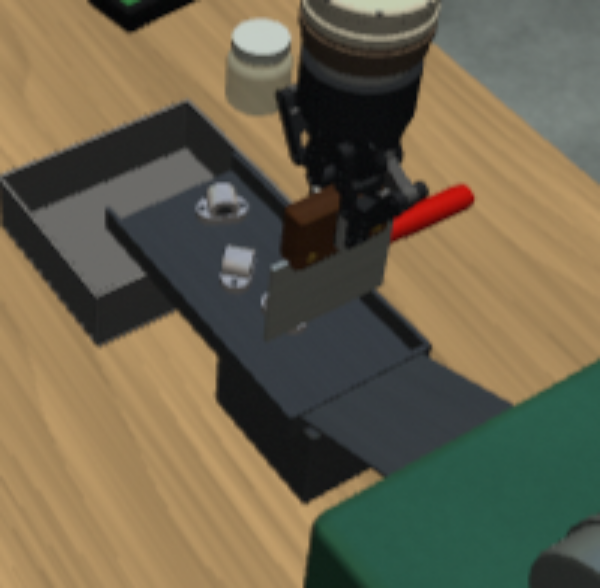

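The side crop shows the blade (330,280) hanging over the tray behind the third casting (270,300), clear of both walls. The tote is under the lip. Lower just behind the castings.

apply_moves([
  {"jaw": -1, "xyz": [1, -14, 0], "twist": 0},
  {"jaw": -1, "xyz": [1, -14, 20], "twist": 0},
  {"jaw": -1, "xyz": [1, -14, 40], "twist": 0},
  {"jaw": -1, "xyz": [1, -14, 50], "twist": 0},
  {"jaw": -1, "xyz": [1, -14, 50], "twist": 0},
])

```text
time: 18.95
ee_pos: [0.5598, -0.3706, 0.2114]
tcp_rot: [179.8, -0.7, -177.6]
wrist_force: [-0.2, -0.1, -1.7]
opening: 0.0214
grasp_force: 59.4
```

```bash
python3 to.py 551.5 -157 211 182.4
python3 - <<'E'
from m import *
p,d,W=cloud("side"); cv2.imwrite("pics/s4.png",cv2.resize(p[190:400,290:490],None,fx=3,fy=2.8)[:,:,::-1])
E
```

```text
[ -0.8 213.8   1.1] 0.0004 18.95 [ 0.5598 -0.3706  0.2114] [ 179.81   -0.75 -177.58] [-0.2 -0.1 -1.7]
[-33.4   22.69  27.13  95.15  -0.28 -35.82] [-0.2 -0.4  1.7  0.7 -0.   0.1]
```

View pics/s4.png

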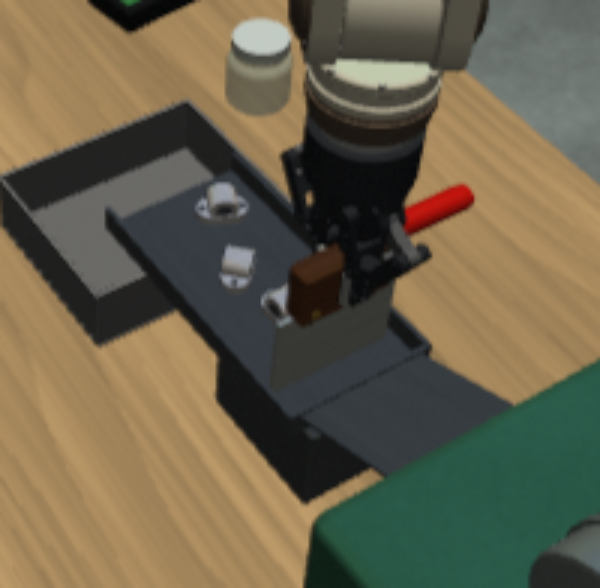

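Blade is down inside the tray with no contact force. Sweep at ~0.1 m/s.

apply_moves([
  {"jaw": -1, "xyz": [0, 10, 0], "twist": 0},
  {"jaw": -1, "xyz": [0, 22, 0], "twist": 0},
  {"jaw": -1, "xyz": [0, 34, 0], "twist": 0},
  {"jaw": -1, "xyz": [0, 46, 0], "twist": 0},
  {"jaw": -1, "xyz": [0, 58, 0], "twist": 0},
])

```text
time: 19.62
ee_pos: [0.5575, -0.3121, 0.2122]
tcp_rot: [179.9, -0.7, -177.6]
wrist_force: [0.6, -1.8, -1.0]
opening: 0.0212
grasp_force: 59.5
```

apply_moves([
  {"jaw": -1, "xyz": [0, 12, 0], "twist": 0},
  {"jaw": -1, "xyz": [0, 24, 0], "twist": 0},
  {"jaw": -1, "xyz": [0, 36, 0], "twist": 0},
  {"jaw": -1, "xyz": [0, 48, 0], "twist": 0},
  {"jaw": -1, "xyz": [0, 58, 0], "twist": 0},
])

```text
time: 20.25
ee_pos: [0.555, -0.2542, 0.212]
tcp_rot: [179.8, -0.7, -177.6]
wrist_force: [0.7, -1.5, -2.3]
opening: 0.0215
grasp_force: 59.4
```

```bash
python3 to.py 551.5 -157 211 182.4
python3 - <<'E'
from m import *
p,d,W=cloud("side"); cv2.imwrite("pics/s5.png",cv2.resize(p[190:400,290:490],None,fx=3,fy=2.8)[:,:,::-1])
E
```

```text
[-0.6 97.2  1.3] 0.0001 20.25 [ 0.555  -0.2542  0.212 ] [ 179.83   -0.71 -177.6 ] [ 0.7 -1.5 -2.3]
[-24.53  13.56  15.75  92.9   -0.17 -26.94] [ 6.5 -5.2 -6.3 -1.1  0.1  6.4]
```

View pics/s5.png

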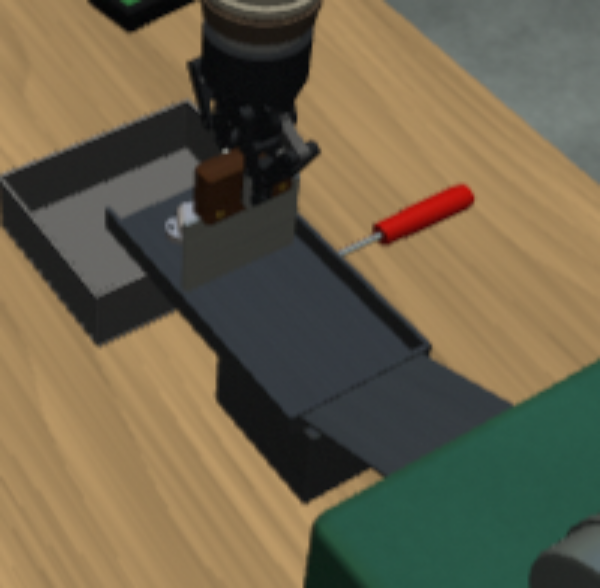

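The tray behind the blade (240,240) is empty, so nothing slipped past and the castings are ahead of it (180,220). Continue over the lip.

apply_moves([
  {"jaw": -1, "xyz": [0, 12, 0], "twist": 0},
  {"jaw": -1, "xyz": [0, 24, 0], "twist": 0},
  {"jaw": -1, "xyz": [0, 36, 0], "twist": 0},
  {"jaw": -1, "xyz": [0, 48, 0], "twist": 0},
  {"jaw": -1, "xyz": [0, 60, 0], "twist": 0},
])

```text
time: 20.92
ee_pos: [0.5525, -0.1942, 0.2122]
tcp_rot: [179.8, -0.7, -177.6]
wrist_force: [0.1, -1.1, -2.5]
opening: 0.0213
grasp_force: 59.4
```

apply_moves([
  {"jaw": -1, "xyz": [0, 12, 0], "twist": 0},
  {"jaw": -1, "xyz": [0, 24, 0], "twist": 0},
  {"jaw": -1, "xyz": [0, 36, 0], "twist": 0},
  {"jaw": -1, "xyz": [0, 48, 0], "twist": 0},
  {"jaw": -1, "xyz": [0, 60, 0], "twist": 0},
])

```text
time: 21.55
ee_pos: [0.55, -0.1342, 0.2124]
tcp_rot: [179.8, -0.7, -177.6]
wrist_force: [-0.1, 0.5, -1.3]
opening: 0.0216
grasp_force: 59.3
```

apply_moves([
  {"jaw": -1, "xyz": [0, 8, 0], "twist": 0},
  {"jaw": -1, "xyz": [0, 8, -30], "twist": 0},
  {"jaw": -1, "xyz": [0, 8, -50], "twist": 0},
  {"jaw": -1, "xyz": [0, 8, -50], "twist": 0},
])

```text
time: 22.05
ee_pos: [0.5509, -0.1272, 0.2638]
tcp_rot: [179.9, -0.6, -177.6]
wrist_force: [0.3, -0.4, -3.5]
opening: 0.0214
grasp_force: 59.5
```

```bash
python3 to.py 548.2 390.7 262 173.8
python3 - <<'E'
from m import *
p,d,W=cloud("side"); cv2.imwrite("pics/s6.png",cv2.resize(p[190:400,290:490],None,fx=3,fy=2.8)[:,:,::-1])
E
```

```text
[-19.  517.5   2.8] 0.1501 22.05 [ 0.5509 -0.1272  0.2638] [ 179.88   -0.56 -177.6 ] [ 0.3 -0.4 -3.5]
[-1.299e+01  8.090e+00  1.522e+01  9.770e+01 -3.000e-02 -1.538e+01] [-0.2  0.7 -2.9 -1.5 -0.  -0.1]
```

View pics/s6.png

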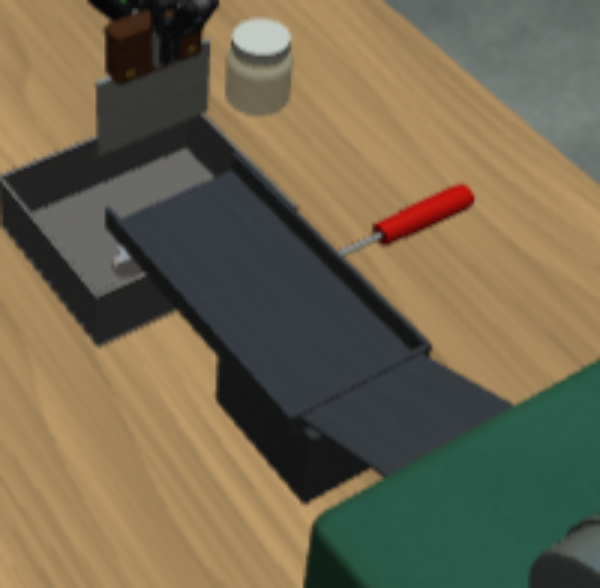

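The tray is empty and one casting shows in the tote (125,260); the others are hidden by the tray side. Return to the block and check the tote on the way.

apply_moves([
  {"jaw": -1, "xyz": [-2, 50, 0], "twist": 0.03},
  {"jaw": -1, "xyz": [-4, 105, 0], "twist": 0.07},
  {"jaw": -1, "xyz": [-6, 160, 0], "twist": 0.11},
  {"jaw": -1, "xyz": [-8, 215, 0], "twist": 0.15},
  {"jaw": -1, "xyz": [-10, 270, 0], "twist": 0.15},
])

```text
time: 22.72
ee_pos: [0.5485, 0.1446, 0.2617]
tcp_rot: [180.0, -0.8, 173.8]
wrist_force: [0.6, 0.3, -2.1]
opening: 0.0212
grasp_force: 59.6
```

```bash
python3 to.py 548.2 390.7 262 173.8
python3 - <<'E'
from m import *
p,d,W=cloud("top"); 
P=sel(W,p,(340,420,190,285),.058,.080);print("tote rim",rect(P))
u0,u1,v0,v1=340,400,190,285; m=((p[v0:v1,u0:u1].min(2)>120)).astype(np.uint8)
P=sel(W,p,(340,400,190,285),.012,.05);print("in tote",rect(P))
cv2.imwrite("pics/top3.png",cv2.resize(p[190:285,330:480],None,fx=5,fy=5)[:,:,::-1])
E
```

```text
[2.700e+01 2.446e+02 1.000e-01] -0.0007 22.725 [0.5485 0.1446 0.2617] [179.98  -0.8  173.76] [ 0.6  0.3 -2.1]
[14.63  8.47 15.4  97.67  0.31 20.87] [43.7 12.8 14.1  1.2  0.5 42.4]
tote rim (array([ 550.1, -116.3]), array([200.7, 169.5]), 2.0, 239)
in tote (array([ 535.4, -105.3]), array([222.5, 187.9]), 2.1, 418)
```

View pics/top3.png

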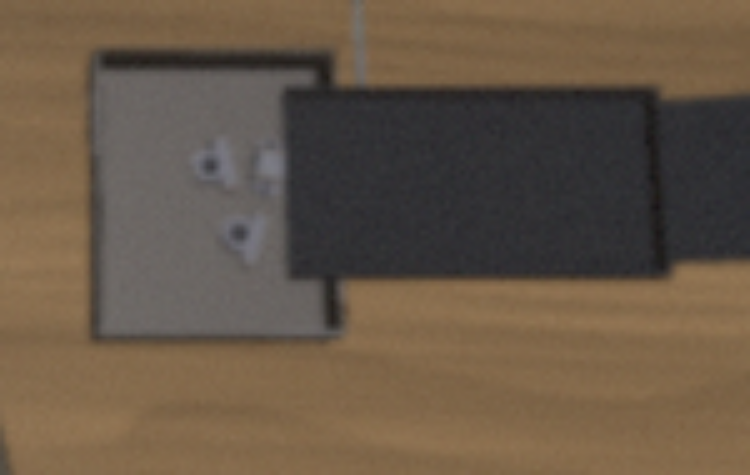

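All three castings lie in the tote (crop pixels (210,165), (268,165) and (240,235)), and the tote is unmoved. On to the slot.

apply_moves([
  {"jaw": -1, "xyz": [6, 60, 0], "twist": 0},
  {"jaw": -1, "xyz": [13, 120, 0], "twist": 0},
  {"jaw": -1, "xyz": [19, 180, 0], "twist": 0},
  {"jaw": -1, "xyz": [25, 230, 0], "twist": 0},
  {"jaw": -1, "xyz": [27, 244, 0], "twist": 0},
])

```text
time: 23.4
ee_pos: [0.5476, 0.3912, 0.261]
tcp_rot: [-180.0, -0.9, 174.0]
wrist_force: [-0.2, -0.3, -1.7]
opening: 0.0214
grasp_force: 60.4
```

apply_moves([
  {"jaw": -1, "xyz": [0, 0, 0], "twist": 0},
  {"jaw": -1, "xyz": [0, 0, 0], "twist": 0},
])

```text
time: 23.65
ee_pos: [0.5488, 0.3871, 0.2636]
tcp_rot: [180.0, -0.7, 173.7]
wrist_force: [0.4, 0.2, -2.1]
opening: 0.0213
grasp_force: 60.5
```

```bash
python3 to.py 548.2 390.7 185 173.8
```

```text
[-0.1  3.5 78.6] -0.0011 23.65 [0.5488 0.3871 0.2636] [179.97  -0.73 173.74] [ 0.4  0.2 -2.1]
[ 35.    24.26  35.07 101.35   0.5   41.26] [-0.5 -0.7  0.1  0.2  0.   0.1]
```

apply_moves([
  {"jaw": -1, "xyz": [0, 3.5, 25], "twist": 0},
  {"jaw": -1, "xyz": [0, 3.5, 55], "twist": 0},
  {"jaw": -1, "xyz": [0, 3.5, 78], "twist": 0},
  {"jaw": -1, "xyz": [0, 3.5, 78], "twist": 0},
  {"jaw": -1, "xyz": [0, 3.5, 78], "twist": 0},
])

```text
time: 24.28
ee_pos: [0.5484, 0.3914, 0.1873]
tcp_rot: [179.9, -0.6, 173.7]
wrist_force: [0.1, -0.0, -2.3]
opening: 0.0215
grasp_force: 60.4
```

```bash
python3 to.py 548.2 390.7 124.4 173.8
```

```text
[-0.6 -0.8 62.9] -0.001 24.275 [0.5484 0.3914 0.1873] [179.88  -0.65 173.74] [ 0.1 -0.  -2.3]
[35.31 22.26 23.88 92.03  0.52 41.57] [ 0.4 -0.   1.1 -0.1  0.   0.1]
```

apply_moves([
  {"jaw": -1, "xyz": [0, -0.7, 8], "twist": 0},
  {"jaw": -1, "xyz": [-0.3, -0.7, 18], "twist": 0},
  {"jaw": -1, "xyz": [-0.4, -0.7, 28], "twist": 0},
  {"jaw": -1, "xyz": [-0.5, -0.7, 38], "twist": 0},
  {"jaw": -1, "xyz": [-0.5, -0.7, 45], "twist": 0},
])

```text
time: 24.9
ee_pos: [0.5476, 0.3914, 0.1396]
tcp_rot: [180.0, -0.8, 173.8]
wrist_force: [-0.3, 0.5, -2.9]
opening: 0.0216
grasp_force: 60.5
```

```bash
python3 to.py 548.2 390.7 124.4 173.8
```

```text
[-0.9 -0.6 15.2] 0.0002 24.9 [0.5476 0.3914 0.1396] [179.98  -0.76 173.81] [-0.3  0.5 -2.9]
[35.35 21.94 18.21 86.82  0.52 41.54] [ 0.  -0.4 -5.9 -6.   0.   0.1]
```

apply_moves([
  {"jaw": -1, "xyz": [-0.5, -0.4, 6], "twist": 0},
  {"jaw": -1, "xyz": [-0.5, -0.4, 12], "twist": 0},
  {"jaw": -1, "xyz": [-0.5, -0.4, 15], "twist": 0},
  {"jaw": -1, "xyz": [-0.5, -0.4, 15], "twist": 0},
])

```text
time: 25.4
ee_pos: [0.548, 0.391, 0.1255]
tcp_rot: [179.9, -0.7, 173.8]
wrist_force: [0.4, -0.6, -1.7]
opening: 0.0211
grasp_force: 60.5
```

```bash
python3 to.py 548.2 390.7 124.4 173.8
```

```text
[-0.2 -0.3  1.1] 0.0001 25.4 [0.548  0.391  0.1255] [179.95  -0.73 173.8 ] [ 0.4 -0.6 -1.7]
[35.3  21.94 16.66 85.23  0.52 41.5 ] [ 0.  -0.2  0.5  0.2  0.  -0.1]
```

apply_moves([
  {"jaw": -1, "xyz": [0, 0, 1], "twist": 0},
  {"jaw": 1, "xyz": [0, 0, 1], "twist": 0},
  {"jaw": 1, "xyz": [0, 0, 1], "twist": 0},
  {"jaw": 1, "xyz": [0, 0, 1], "twist": 0},
  {"jaw": 1, "xyz": [0, 0, 1], "twist": 0},
])

```text
time: 26.02
ee_pos: [0.5481, 0.3911, 0.1249]
tcp_rot: [179.9, -0.7, 173.8]
wrist_force: [-0.2, 0.7, 0.2]
opening: 0.0852
grasp_force: 0.0
```

apply_moves([
  {"jaw": 1, "xyz": [0, 0, -15], "twist": 0},
  {"jaw": 1, "xyz": [0, 0, -50], "twist": 0},
  {"jaw": 1, "xyz": [0, 0, -100], "twist": 0},
  {"jaw": 1, "xyz": [0, -60, -130], "twist": 0},
  {"jaw": 1, "xyz": [0, -120, -130], "twist": 0},
])

```text
time: 26.65
ee_pos: [0.5373, 0.2727, 0.258]
tcp_rot: [179.8, -0.5, 173.9]
wrist_force: [1.3, -0.8, 0.2]
opening: 0.0852
grasp_force: 0.0
```

apply_moves([
  {"jaw": 1, "xyz": [0, -55, 0], "twist": 0},
  {"jaw": 1, "xyz": [0, -110, 0], "twist": 0},
  {"jaw": 1, "xyz": [0, -150, 0], "twist": 0},
  {"jaw": 1, "xyz": [0, -150, 0], "twist": 0},
])

```text
time: 27.15
ee_pos: [0.5206, 0.1216, 0.2562]
tcp_rot: [179.9, -0.6, 173.6]
wrist_force: [0.5, -0.2, -0.5]
opening: 0.085
grasp_force: 0.0
```

Run:
```python
from m import *
p,d,W=cloud("top")
for z in [(.055,.075),(.08,.17),(.13,.17)]: P=sel(W,p,(210,245,200,250),*z);print("block",z,rect(P),np.percentile(P[:,2],[50,90,100]).round(4))
T=np.load("top0.npz");P=sel(T["W"],T["p"],(210,245,200,250),.13,.17);print("before",np.percentile(P[:,2],[50,90,100]).round(4))
P=sel(W,p,(340,420,190,285),.058,.080);print("tote rim",rect(P))
for n,b in(("meter",(270,302,145,198)),("jar",(328,354,158,186)),("driver",(392,412,150,206))):
  P=sel(W,p,b,.012,.12);print(n,rect(P))
```

```text
block (0.055, 0.075) (array([548. , 391.2]), array([ 73.8, 141. ]), 84.4, 582) [0.0661 0.0698 0.0745]
block (0.08, 0.17) (array([546.7, 385.6]), array([ 23.3, 102.3]), 83.3, 256) [0.1491 0.1549 0.1596]
block (0.13, 0.17) (array([546.9, 385.6]), array([23.3, 79.4]), 83.3, 190) [0.1509 0.1554 0.1596]
before [0.1512 0.1551 0.1577]
tote rim (array([ 550., -116.]), array([201.3, 170. ]), 2.4, 240)
meter (array([785.9, 205.5]), array([74.8, 75. ]), 8.5, 393)
jar (array([741.1,   4.3]), array([64.3, 58.7]), 85.0, 303)
driver (array([ 727.6, -214.5]), array([ 45. , 194.9]), 81.2, 251)
```

Scraper is home (top height the same as at the start, lean ~2°), and the tote and jar are unchanged. The arm partly hides the meter, and it never came near the meter or the driver. Handing in.

```bash
python3 -c "
from h import *
print(bot.job_done())"
```

```text
the job is handed in; nothing more can be done
None
```

The job is handed in at about 27 s: the tote is under the lip with all three castings in it and the scraper is home in its slot; the meter and driver were not cleanly re-measured at the end, and no verdict came back.

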